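# Check a saw test block for square, long side then end

## Robot

A 6-joint arm with a two-finger parallel gripper is mounted at the origin on the work surface. World frame = base frame: x ahead of the robot, y to its left, z up, the work surface at z = 0. Lengths are in m, angles in rad, forces in N, time in s.
With the tool pointing down it reaches from about 0.325 to 1 m from the base axis. Payload 5.1 kg.
Tool frame: the origin (TCP) lies on the centre line of the jaws, within the pads' length; the fingertips stand ahead of it and the grasp point (between the pads) lies 5 mm behind it (bot.finger_overhang is the z of the fingertips in the tool frame, in m); z points along the fingers, y is the direction in which the jaws open and shut (so a half turn about z gives the same grasp; the last joint's range is limited). The gripper opens to 85 mm and grips with 20 to 120 N. Pads are 22 mm wide; open, the fingers measure 114 mm over their backs; the gripper's body (76 mm by 85 mm) begins 54 mm behind the grasp point. The pads swing forward as they close: fully open they stand 13 mm farther back than shut.
Start: joints at [1.183, 0.124, 1.65, -0, 1.367, -0.083], TCP at [0.195, 0.62, 0.212] pointing down, gripper open.
Joint ranges: [-2.61, 2.61], [-1.02, 2.33], [0.03, 2.71], [-1.35, 4.49], [0.32, 2.68], [-2.91, 2.91]. Speed limits (rad/s): [2.57, 2.57, 3.14, 3.14, 3.14, 3.14].

## Interface

Orientations are given as a unit quaternion [w, x, y, z].
In Python, from plant import telemetry, eyes, bot gives the robot as it stands. The module is installed in compiled form; this text tells all that it offers.
- The arm moves only by the tool send_rows, never from a script. Its argument "targets" is a list that holds one entry, the list of rows, each a list of 5 numbers: the shift along the tool's x, y, z in mm, then the turn about the tool's z in degrees, then the opening, from 0 (shut) to 1 (fully open). In form: [[[tx, ty, tz, roll, grip], ...]]. A call has 1 to 5 rows; each row is the pose to reach, as a shift and turn from the pose measured when the call began, along the tool's axes at that moment; what a row does not reach only later rows make up. A row lasts 1/10 s, in which the tool goes at most 50 mm and 8.59 degrees, less where a joint would pass 70% of its speed; a pose out of reach is approached as far as the arm can. A call with a gripper value outside its range is refused whole. The fingers move at their own pace and stop on an object; the grip force is fixed at half the most. Time passes only in rows, so rows that repeat a pose let the fingers close. It gives the time, the measured TCP pose, the force and the opening at its end, in the units of the state.
- telemetry.observe(): the state, without advancing time (a new reading comes with each control period).
- eyes.camera(name): name is "side" or "top"; returns the picture (480x640x3 uint8, blue, green, red); there is no depth.
- eyes.calibration(name): a dict with "camera_matrix" (3x3 intrinsics, pixels), "R" (3x3) and "t" (3): a world point X has camera coordinates R X + t. Camera axes: x right, y down, z forward; pixel columns grow to the right and rows downward; lengths in m; the calibration is good to about 2 mm. A picture is of the moment at which its call begins. calibration takes no time and is no camera call.
- bot.close_job(): hands the job in, once; it reports no verdict.
The state is a dict: "t": time; "qpos": joint angles; "qd": joint speeds; "joint_torque": joint torques, N m; "position": TCP position; "tcp_rot": TCP orientation; "wrist_force": force on the tool from outside, world axes, zero at the start; "wrist_torque": the same for the moment, N m; "opening": opening from 0.0 (shut) to 1.0 (fully open).
Only numpy, scipy, OpenCV 4.12 (cv2) and the standard library are available. Lean on these libraries where they do the work, as an engineer would, in place of code of your own. Each camera call takes 0.05 s, during which the arm holds its last target. There are 200 camera calls.

## Task

Check the wooden test block on the squareness gauge. Slide it, lying flat, gently up to the gauge so that one long side sits flush against the steel nose with the plunger pushed in, and keep it there a moment; then turn the block a quarter turn and slide it up so that one end sits flush against the nose in the same way, and leave it there. Do not ram the gauge or touch it with the gripper, do not tip the block, and leave the other things on the desk where they are.

Things in the scene. Friction and masses are not known exactly. Their poses are not given: they have to be found in the camera images.
- block: the test block: plain hardwood, 150 mm long (its x axis) x 100 mm wide (y axis) x 45 mm high, about 0.5 kg, lying flat, too wide to grasp; slides on the desk under 2 to 5 N. Origin: centre of its underside, z up. Either long side (150 mm faces, at y = +-50 mm) serves for the first check, either end (100 mm faces, at x = +-75 mm) for the second.
- gauge: squareness gauge, fixed: grey base 130 mm long (x axis) x 64 wide x 18 high, at its front a flat steel nose 70 mm wide (y = -35 to +35 mm), 16 high. Origin: on the desk under the middle of the nose's contact face; x points from that face back into the gauge, so the block comes from the -x side and a face is flush when it lies on the plane x = 0; z up. Column 22 mm thick, 168 high, at x = 112 mm.
- dial (a point): centre of the top of the gauge's dial indicator, 57 mm across, which lies face up above the base from z = 22 to 46 mm, centred 57 mm behind the nose face; its 8 mm stem starts 14 mm behind the nose face. Axes as the gauge's.
- plunger (a joint): travel of the indicator's spring plunger in m: 0 out, 0.005 when a face is flush with the nose, 0.010 at most. It lies 33 mm above the desk on the gauge's middle line, its round tip (10 mm) standing 5 mm ahead of the nose face when out; spring 0.3 N out, 0.7 N at 5 mm, too weak to slide the block back.
- tape: tape measure standing on edge, yellow and black, 72 x 36 x 62 mm (bystander); origin: on its underside
- try_square: carpenter's try square lying flat, wooden stock 115 mm long and 18 mm high (the origin is on it), steel blade reaching 160 mm from it (bystander)
- scrap: smaller wooden offcut, 85 x 60 x 30 mm (bystander, not the test block); origin: on its underside
- mug: white mug, 92 mm high (bystander); origin: on its underside
- punch: black desk hole punch, 110 x 105 x 75 mm (bystander); origin: on its underside
- screwdriver: screwdriver, 200 mm (bystander); origin: on its underside
- pencil: flat carpenter's pencil, 150 mm (bystander); origin: on its underside
Things that resemble listed ones, but are neither listed nor needed, are in the scene too. What is shaped like the block but turquoise is not meant.

How it is judged:
On the way, in this order (a step that is already met when the one before it is completed fails the run):
1. a long side of the block is flush against the nose, plunger pushed in (value of joint plunger above 0.0035 m and angle between the y axis of block and the x axis of gauge, either way round below 0.04 rad and x of block in the frame of gauge between -0.054 and -0.046 m and angle between block's own z axis and vertical below 0.05 rad), for 0.3 s.
2. the block has been turned and an end is flush against the nose, plunger pushed in (value of joint plunger above 0.0035 m and angle between the x axis of block and the x axis of gauge, either way round below 0.04 rad and x of block in the frame of gauge between -0.079 and -0.071 m and angle between block's own z axis and vertical below 0.05 rad), for 0.2 s.
At the end, for the whole second after the job is handed in: The block lies flat and still with one end against the nose: its centre 75 mm (within 4 mm) ahead of the nose face, that end parallel to the nose within 0.04 rad, plunger pushed in more than 3.5 mm (all of step 2 and linear speed of block below 0.01 m/s and angular speed of block below 0.05 rad/s); the robot touches nothing.
It fails at once if the gripper or arm presses on the gauge (over 4 N) (contact force between any of the fingers, the arm and gauge above 4 N).
It fails at once if the block is rammed against the gauge (over 50 N) (contact force between block and gauge above 50 N).
It fails at once if the block is tipped (over 0.3 rad) (angle between block's own z axis and vertical above 0.3 rad).
It fails at once if another thing on the desk is moved (over 25 mm) (distance of any of tape, try_square, scrap, mug, punch, screwdriver, pencil from where it was at the start of the episode above 0.025 m).
It also fails if it takes over 72 s, if anything falls off the work surface, if the arm or the gripper's body presses on something with over 40 N, if the wrist force passes 120 N, or if a joint passes its speed limit or range.

## Working session

There is one attempt and no reset: what is moved stays moved. The work goes in short steps, Python scripts to look and compute and a tool call to move; the robot and the scene stay as the last step left them, time stands still between calls to the robot, and variables do not carry over. Pictures are saved under pics/ and viewed, about 8 in all and at most 12, crops included, and the job is handed in when it is done.

Besides the shell and the picture viewer there is one more tool, called after ">>>" in YAML: its name, and indented under it one key for each argument. send_rows: Moves the arm, as the interface text tells. Its arguments: {"type":"object","properties":{"targets":{"type":"array"}},"required":["targets"]}

```bash
mkdir -p pics; python3 - <<'E'
from plant import telemetry, eyes, bot
import cv2
print(telemetry.observe(), bot.finger_overhang)
for n in("top","side"):
    cv2.imwrite(f"pics/{n}0.png",eyes.camera(n)); c=eyes.calibration(n); print(n,c)
E
```

```text
{'t': 0.0, 'qpos': array([ 1.18341439e+00,  1.24517589e-01,  1.65167555e+00,  2.67928640e-05,
        1.36751790e+00, -8.26115626e-02]), 'qd': array([-0.00162849, -0.00088566,  0.00021741, -0.00181319, -0.00177562,
        0.00094907]), 'joint_torque': array([ 2.51391742e-03, -4.23584926e+01, -3.65461314e+01,  4.25805865e-05,
        6.64509818e-03,  1.69687496e-05]), 'position': array([0.19482656, 0.61942609, 0.21044408]), 'tcp_rot': array([-2.59378669e-04,  1.51798711e-01,  9.88410861e-01, -1.02702339e-03]), 'wrist_force': array([-0.61034984,  0.23248893,  0.17778081]), 'wrist_torque': array([ 0.00188336, -0.00661731,  0.04727641]), 'opening': 1.0013316331626416} 0.014
top {'camera_matrix': array([[482.88653229,   0.        , 317.58390313],
       [  0.        , 482.88653229, 246.48451956],
       [  0.        ,   0.        ,   1.        ]]), 'R': array([[-7.67030482e-04, -9.99951697e-01,  9.79876913e-03],
       [-9.92455126e-01, -4.40181702e-04, -1.22607621e-01],
       [ 1.22606012e-01, -9.81888244e-03, -9.92406850e-01]]), 't': array([-0.03475081,  0.48871671,  1.11401329])}
side {'camera_matrix': array([[458.23562991,   0.        , 320.02397531],
       [  0.        , 458.23562991, 239.73889675],
       [  0.        ,   0.        ,   1.        ]]), 'R': array([[ 0.82695236, -0.56211711, -0.01319634],
       [-0.29582023, -0.41499404, -0.86038964],
       [ 0.47816334,  0.71540499, -0.50946591]]), 't': array([-0.434195  ,  0.20332028,  0.76786197])}
```

View pics/top0.png

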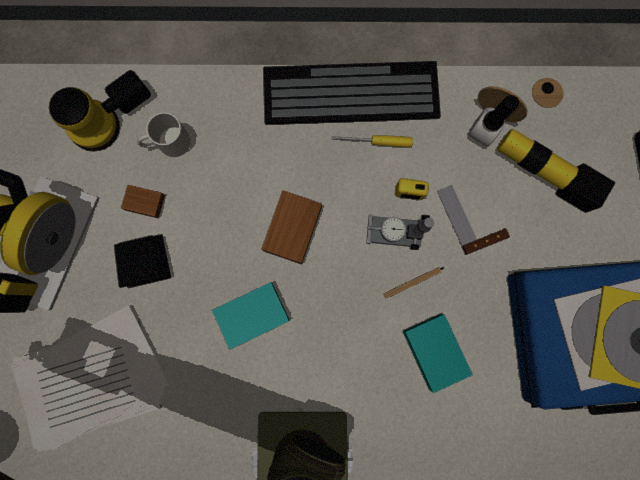

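View pics/side0.png

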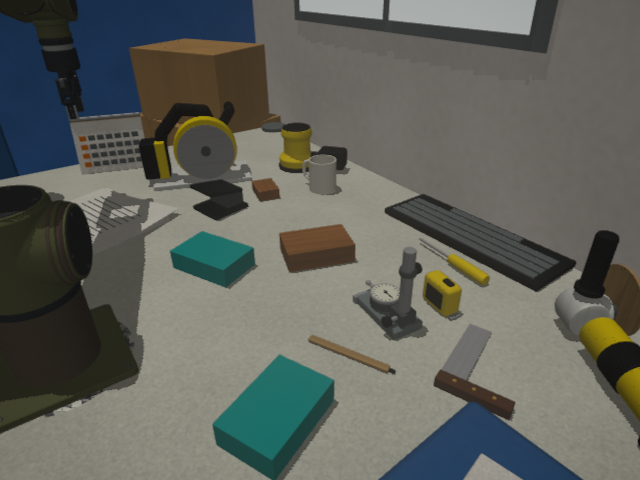

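Top view: the block candidates are the brown wood at (292,227), the small brown wood at (143,201), and turquoise slabs at (252,315) and (437,352). The large brown one fits: it is hardwood, about 150x100, while the small brown one is the scrap and turquoise is excluded. The gauge is at (400,230) with its nose to the left. I'll confirm in one enlarged crop.

```bash
cat > h.py <<'E'
import numpy as np, cv2
from plant import telemetry, eyes, bot
def ray(n,px,z):
    c=eyes.calibration(n); d=np.linalg.inv(c["camera_matrix"])@np.c_[np.atleast_2d(px),np.ones(len(np.atleast_2d(px)))].T
    d=c["R"].T@d; o=-c["R"].T@c["t"]
    return (o[:,None]+d*((z-o[2])/d[2])).T
def block(img,roi=(170,170,300,130),show=None):
    hsv=cv2.cvtColor(img,cv2.COLOR_BGR2HSV); m=((hsv[...,0]<15)&(hsv[...,1]>100)&(hsv[...,2]>60)).astype(np.uint8)
    k=np.zeros_like(m); x,y,w,h=roi; k[y:y+h,x:x+w]=1; m*=k
    m=cv2.morphologyEx(m,cv2.MORPH_OPEN,np.ones((3,3)))
    cs=max(cv2.findContours(m,0,2)[0],key=cv2.contourArea)
    P=ray("top",cs[:,0,:].astype(float),.045)[:,:2]
    r=cv2.minAreaRect((P*1000).astype(np.float32))
    return r,cv2.boxPoints(r),cs
E
python3 - <<'E'
from h import *
im=cv2.imread("pics/top0.png")
r,b,c=block(im); print(r);print(b); print(cv2.boxPoints(cv2.minAreaRect(c)))
cv2.imwrite("pics/c1.png",cv2.resize(im[180:275,255:445],None,fx=4.2,fy=4.2,interpolation=cv2.INTER_CUBIC))
E
```

```text
((535.797119140625, 26.65725326538086), (98.50318908691406, 149.1020965576172), 70.70845794677734)
[[449.16064     4.8009605]
 [589.8906    -44.458656 ]
 [622.4336     48.513546 ]
 [481.7036     97.77316  ]]
[[261.0498  248.66063]
 [282.1584  189.55656]
 [321.62445 203.6516 ]
 [300.51587 262.75568]]
```

View pics/c1.png

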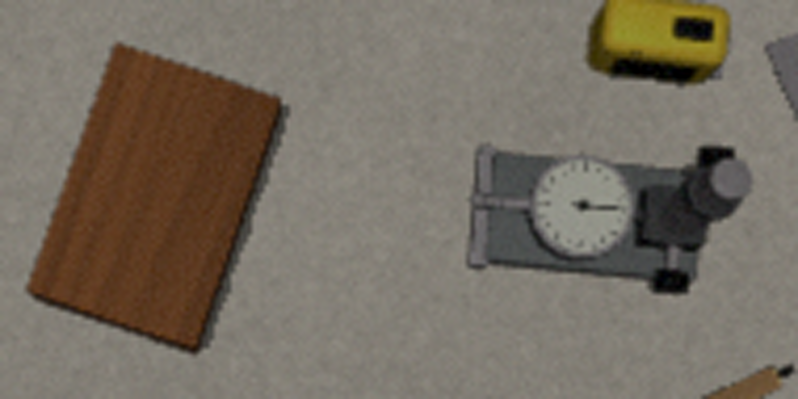

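Crop confirms the block (plain wood, about 150x99 mm measured) and the gauge: nose front edge from (478,146) to (470,267) in the crop, dial at (582,207), column at right.

```bash
python3 - <<'E'
from h import *
f=lambda x,y:[255+(x+.5)/4.2-.5,180+(y+.5)/4.2-.5]
P=1000*ray("top",[f(478,147),f(470,267),f(497,152),f(690,168),f(490,267),f(690,280)],.016)[:,:2]
D=1000*ray("top",[f(582,207)],.046)[0,:2]
print(P.round(1),D)
e=P[0]-P[1]; print("nose len",np.linalg.norm(e))
for v in (np.array([e[1],-e[0]]),P[3]-P[2],P[5]-P[4],D-(P[0]+P[1])/2): print("xaxis deg",np.degrees(np.arctan2(v[1],v[0])),np.linalg.norm(v))
# front edge by gradient, subpixel
im=cv2.imread("pics/top0.png"); c=eyes.calibration("top")
g=cv2.cvtColor(im,cv2.COLOR_BGR2GRAY)
hsv=cv2.cvtColor(im,cv2.COLOR_BGR2HSV)
print(g[212:248,362:376])
E
```

```text
[[ 568.3 -158.2]
 [ 498.5 -152.6]
 [ 565.4 -169.1]
 [ 556.1 -280.3]
 [ 498.5 -164.1]
 [ 491.1 -278.6]] [ 528.4868596  -212.46332642]
nose len 69.99592945784033
xaxis deg -94.53868175593041 69.99592945784033
xaxis deg -94.75132678716133 111.6280593344826
xaxis deg -93.72039633845006 114.76289124755743
xaxis deg -94.91020197064967 57.27957440334362
[[130 127 131 123 123 126 130 126 125 129 129 127 128 130]
 [127 127 131 132 124 126 128 126 129 123 133 129 131 132]
 [126 128 131 134 134 130 123 104 104 100 125 126 128 129]
 [129 125 125 127 130 132 106  87  99 105 102 108 123 122]
 [129 125 123 127 130 126  89  85  99  96  93  72  77  84]
 [127 124 122 128 128 128  90 108 105  99  61  69  73  74]
 [126 129 127 129 130 125  75 104 104 100  53  73  77  74]
 [126 126 132 127 131 126  76 104 102  97  63  71  74  73]
 [129 129 132 133 128 124  73 103 106  99  64  77  77  76]
 [127 128 129 128 129 130  70 108 103  99  69  78  80  76]
 [125 126 126 127 127 125  65 100 104 100  68  76  78  74]
 [125 125 122 128 127 123  65  98 104  99  72  81  76  79]
 [127 127 129 127 128 104  68 100 101  98  
[... 673 characters left out ...]
7 128 129 107  69 101 104 101  79  81  79  79  77]
 [122 129 129 134 107  82 102 102  98  78  80  81  80  81]
 [125 131 133 129 104  90 104 104  85  75  78  82  77  78]
 [128 130 133 132 104  92 104 105  86  74  79  79  75  81]
 [132 133 133 128  94 109 110 104  82  75  79  79  82  79]
 [133 133 131 128  90 113 109 103  86  68  65  66  73  75]
 [133 133 127 126  82 106 106 103  99  64  46  41  51  45]
 [132 130 131 132  92  64  57  57  79 118 105  99 101  81]
 [128 125 128 131 131 128 106 104 123 129 131 127 131 121]
 [133 128 126 130 135 133 130 125 126 123 130 129 127 126]
 [130 131 130 131 127 130 130 127 122 127 128 131 127 132]
 [129 129 127 127 127 135 131 123 123 127 126 128 130 132]]
```

>>> send_rows:
  targets:
    - [[-240, -181, 0, 42, 1], [-240, -181, 0, 42, 1], [-240, -181, 0, 42, 1], [-240, -181, 0, 42, 1], [-240, -181, 0, 42, 1]]

```text
t: 0.6
position: [0.3405, 0.4144, 0.2105]
tcp_rot: [0.0, 0.498, 0.867, -0.001]
wrist_force: [1.8, 0.3, 0.4]
opening: 1.0
```

>>> send_rows:
  targets:
    - [[-245, 22, 0, 34.9, 1], [-245, 22, 0, 34.9, 1], [-245, 22, 0, 34.9, 1], [-245, 22, 0, 34.9, 1], [-245, 22, 0, 34.9, 1]]

```text
t: 1.1
position: [0.4835, 0.2118, 0.2105]
tcp_rot: [0.0, 0.736, 0.677, -0.001]
wrist_force: [1.3, 0.7, -0.7]
opening: 0.997
```

>>> send_rows:
  targets:
    - [[-77, 67, 0, 0, 1], [-77, 67, 0, 0, 1], [-77, 67, 50, 0, 1], [-77, 67, 100, 0, 1], [-77, 67, 145, 0, 1]]

```text
t: 1.6
position: [0.5431, 0.1282, 0.0633]
tcp_rot: [0.0, 0.737, 0.676, -0.002]
wrist_force: [-1.1, 0.6, -0.5]
opening: 1.001
```

>>> send_rows:
  targets:
    - [[0, 0, 25, 0, 1], [0, 0, 40, 0, 1], [0, 0, 40, 0, 1]]

```text
t: 1.9
position: [0.541, 0.1278, 0.0207]
tcp_rot: [-0.001, 0.737, 0.676, -0.004]
wrist_force: [0.2, -0.5, 0.2]
opening: 1.003
```

```bash
python3 - <<'E'
from h import *
print(telemetry.observe()["position"])
im=eyes.camera("side"); cv2.imwrite("pics/s1.png",cv2.resize(im[140:360,200:520],None,fx=2.5,fy=2.5))
E
```

```text
[0.5409608  0.12777747 0.0207308 ]
```

View pics/s1.png

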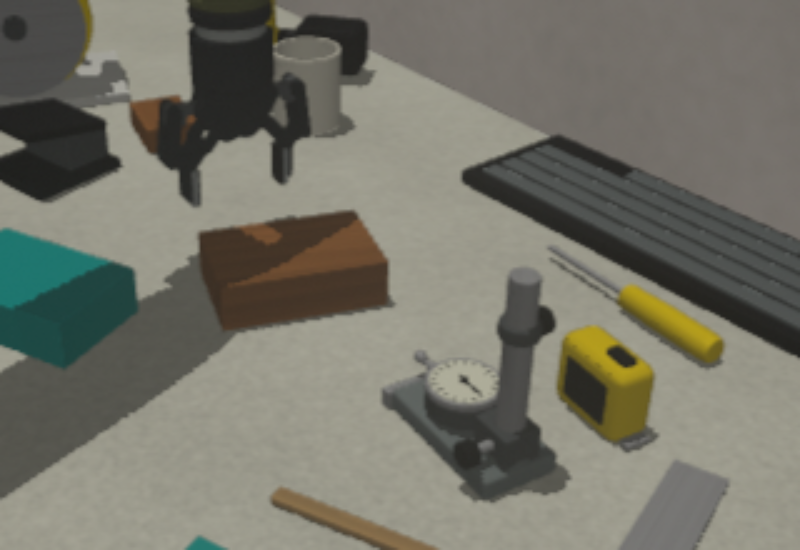

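The fingers stand behind the block's far long side, clear of everything. Push toward the gauge.

>>> send_rows:
  targets:
    - [[-12, 0, 0, 0, 1], [-22, 0, 0, 0, 1], [-32, 0, 0, 0, 1], [-42, 0, 0, 0, 1], [-50, 0, 0, 0, 1]]

```text
t: 2.45
position: [0.5387, 0.0771, 0.0237]
tcp_rot: [0.0, 0.737, 0.676, -0.002]
wrist_force: [-0.3, -0.1, -0.9]
opening: 0.997
```

>>> send_rows:
  targets:
    - [[-10, 0, 0, 0, 1], [-20, 0, 0, 0, 1], [-30, 0, 0, 0, 1], [-38, 0, 0, 0, 1], [-44, 0, 0, 0, 1]]

```text
t: 2.95
position: [0.5347, 0.0325, 0.0237]
tcp_rot: [0.0, 0.737, 0.676, -0.002]
wrist_force: [-1.0, 0.2, -0.2]
opening: 1.001
```

```bash
cat >> h.py <<'E'
G=np.array([533.2,-155.8]); A=np.radians(-94.6); gx=np.array([np.cos(A),np.sin(A)]); gy=np.array([-gx[1],gx[0]])
def rep(name,roi=(170,150,300,150)):
    s=telemetry.observe(); p=s["position"]*1000; q=s["tcp_rot"]
    d=p[:2]-G; print("t",s["t"],"tcp g",(d@gx).round(1),(d@gy).round(1),"z",p[2].round(1),"tooly rel gy deg",round(2*np.degrees(np.arctan2(q[2],q[1]))-90+4.6,2),"F",s["wrist_force"].round(1))
    im=eyes.camera("top"); cv2.imwrite(f"pics/{name}.png",im)
    r,b,c=block(im,roi); print(r); B=np.array([[(v-G)@gx,(v-G)@gy] for v in b]); print("corners g",B.round(1).tolist(),"cen",B.mean(0).round(1))
    cv2.imwrite(f"pics/{name}c.png",cv2.resize(im[150:300,230:450],None,fx=3.5,fy=3.5))
E
python3 -c "
from h import *
rep('p1')"
```

```text
t 2.95 tcp g -187.8 -13.6 z 23.7 tooly rel gy deg -0.39 F [-1.   0.2 -0.2]
((529.3786010742188, 74.6402816772461), (7.12882661819458, 9.453801155090332), 0.04869189113378525)
corners g [[-233.8, -26.2], [-224.4, -25.5], [-225.0, -18.4], [-234.4, -19.1]] cen [-229.4  -22.3]
```

View pics/p1c.png

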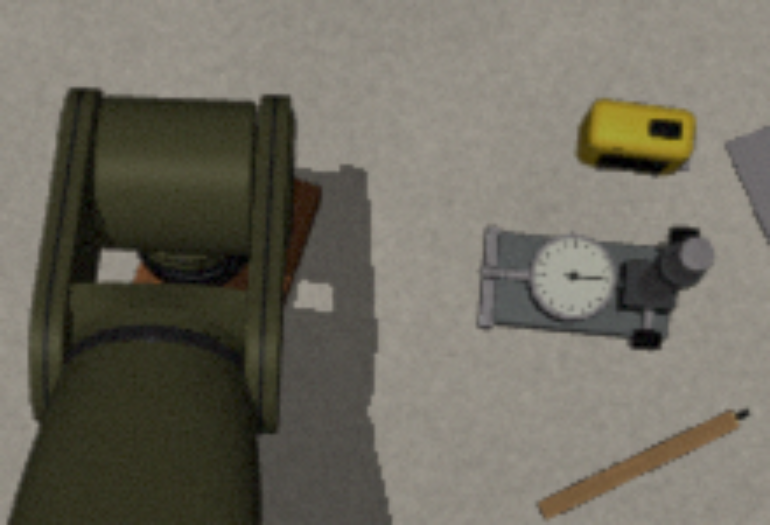

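```bash
python3 - <<'E'
from h import *
im=eyes.camera("side"); cv2.imwrite("pics/s2.png",cv2.resize(im[150:330,230:450],None,fx=3.5,fy=3.5))
E
```

```text
(no output)
```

View pics/s2.png

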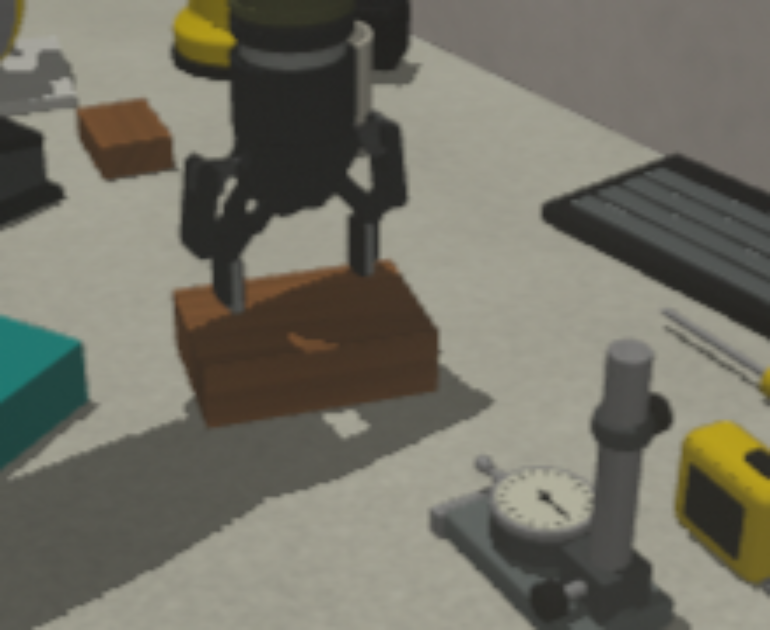

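```bash
python3 - <<'E'
from h import *
c=eyes.calibration("side")
def pj(X): 
    v=c["camera_matrix"]@(c["R"]@np.array(X)/1000+c["t"]*1); v=v[:2]/v[2]; return ((v-[230,150])*3.5).round(0)
s=telemetry.observe(); p=s["position"]*1000; print(p)
ty=np.array([.9965,-.0833])
for z in (0,20,40,50,60): print(z,[pj([*(p[:2]+k*ty),z]).tolist() for k in(-48,48)])
r,b,_=block(cv2.imread("pics/top0.png"))
print([ [pj([*v,z]).tolist() for z in(0,45)] for v in b])
E
```

```text
[534.77382022  32.59132308  23.70572696]
0 [[234.0, 383.0], [362.0, 343.0]]
20 [[233.0, 356.0], [363.0, 317.0]]
40 [[231.0, 329.0], [363.0, 291.0]]
50 [[231.0, 316.0], [363.0, 277.0]]
60 [[230.0, 302.0], [363.0, 264.0]]
[[[209.0, 425.0], [205.0, 364.0]], [[439.0, 389.0], [441.0, 328.0]], [[393.0, 313.0], [393.0, 255.0]], [[179.0, 344.0], [175.0, 286.0]]]
```

```bash
python3 - <<'E'
from h import *
c=eyes.calibration("side")
def pj(X,o=(200,140),f=2.5): 
    v=c["camera_matrix"]@(c["R"]@np.array(X)/1000+c["t"]); v=v[:2]/v[2]; return ((v-o)*f).round(0)
ty=np.array([.9965,-.0833])
for z in (0,20,40,50,60): print(z,[pj([*(np.array([541,127.8])+k*ty),z]).tolist() for k in(-48,48)])
E
```

```text
0 [[195.0, 252.0], [283.0, 227.0]]
20 [[194.0, 234.0], [283.0, 209.0]]
40 [[193.0, 216.0], [282.0, 191.0]]
50 [[192.0, 206.0], [282.0, 182.0]]
60 [[191.0, 197.0], [282.0, 173.0]]
```

The tips project to z about 50 with a reported TCP z of 22, so the open fingertips pass over the block, which has not moved. The real tips are about 29 mm above the reported TCP. Back off and go lower, watching the force.

>>> send_rows:
  targets:
    - [[48, 0, 0, 0, 1], [96, 0, 0, 0, 1], [96, 0, 0, 0, 1], [96, 0, 15, 0, 1], [96, 0, 20, 0, 1]]

```text
t: 3.55
position: [0.5416, 0.1276, 0.0012]
tcp_rot: [-0.001, 0.737, 0.675, -0.003]
wrist_force: [0.8, -0.1, -0.3]
opening: 0.997
```

>>> send_rows:
  targets:
    - [[0, 0, 6, 0, 1], [0, 0, 10, 0, 1], [0, 0, 14, 0, 1], [0, 0, 14, 0, 1]]

```text
t: 3.95
position: [0.5411, 0.127, -0.0135]
tcp_rot: [-0.001, 0.738, 0.675, -0.004]
wrist_force: [-0.9, 0.1, -0.2]
opening: 0.998
```

>>> send_rows:
  targets:
    - [[-10, 0, 0, 0, 1], [-20, 0, 0, 0, 1], [-28, 0, 0, 0, 1], [-35, 0, 0, 0, 1], [-42, 0, 0, 0, 1]]

```text
t: 4.45
position: [0.5373, 0.0848, -0.0131]
tcp_rot: [-0.001, 0.738, 0.675, -0.003]
wrist_force: [-1.9, 2.4, 0.8]
opening: 0.998
```

>>> send_rows:
  targets:
    - [[-8, 0, 0, 0, 1], [-16, 0, 0, 0, 1], [-24, 0, 0, 0, 1], [-32, 0, 0, 0, 1], [-40, 0, 0, 0, 1]]

```text
t: 4.95
position: [0.5337, 0.0442, -0.0131]
tcp_rot: [-0.001, 0.738, 0.675, -0.003]
wrist_force: [0.1, 2.9, -1.6]
opening: 1.001
```

```bash
python3 - <<'E'
from h import *
rep("p2")
im=eyes.camera("side"); a=cv2.resize(im[150:330,230:450],(440,360)); b=cv2.resize(cv2.imread("pics/p2.png")[150:300,250:430],(360,300))
o=np.zeros((360,800,3),np.uint8); o[:,:440]=a; o[:300,440:]=b; cv2.imwrite("pics/p2m.png",o)
E
```

```text
t 4.95 tcp g -199.4 -15.6 z -13.1 tooly rel gy deg -0.49 F [ 0.1  2.9 -1.6]
((567.9273681640625, -55.86003112792969), (30.823497772216797, 88.75965118408203), 89.92089080810547)
corners g [[-83.5, -16.4], [-90.5, 72.1], [-121.3, 69.6], [-114.3, -18.9]] cen [-102.4   26.6]
```

View pics/p2m.png

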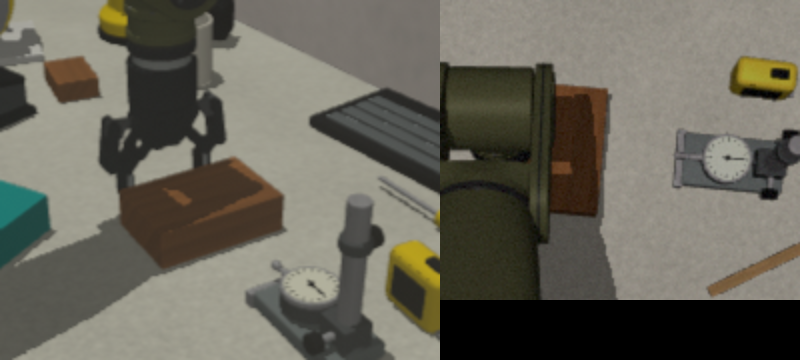

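The block is square to the fingers, its front face about 88 mm from the nose. Continue, slowing near the nose.

>>> send_rows:
  targets:
    - [[-10, 0, 0, 0, 1], [-20, 0, 0, 0, 1], [-30, 0, 0, 0, 1], [-38, 0, 0, 0, 1], [-45, 0, 0, 0, 1]]

```text
t: 5.55
position: [0.5296, -0.002, -0.0128]
tcp_rot: [-0.001, 0.738, 0.674, -0.004]
wrist_force: [0.5, 2.7, -1.2]
opening: 1.0
```

>>> send_rows:
  targets:
    - [[-7, 0, 0, 0, 1], [-14, 0, 0, 0, 1], [-20, 0, 0, 0, 1], [-26, 0, 0, 0, 1], [-30, 0, 0, 0, 1]]

```text
t: 6.05
position: [0.5267, -0.0324, -0.0128]
tcp_rot: [-0.001, 0.738, 0.674, -0.004]
wrist_force: [0.3, 1.8, -0.5]
opening: 1.002
```

```bash
cat >> h.py <<'E'
def gap(name,v=(-30,-15,15,30)):
    """top-edge (z=45) of block near nose: scan rows of the brown mask, give gauge-frame x of last brown pixel and y"""
    im=eyes.camera("top"); cv2.imwrite(f"pics/{name}.png",im)
    hsv=cv2.cvtColor(im,cv2.COLOR_BGR2HSV); m=(hsv[...,0]<17)&(hsv[...,1]>90); 
    o=[]
    for r in range(190,275):
        xs=np.where(m[r,320:368+4])[0]
        if len(xs): o.append([320+xs.max()+.5,r])
    o=np.array(o); P=ray("top",o,.045)[:,:2]*1000-G
    gxs,gys=P@gx,P@gy; k=np.abs(gxs-np.median(gxs))<6; f=np.polyfit(gys[k],gxs[k],1)
    print("edge: x at y=0",f[1].round(2),"slope deg",np.degrees(f[0]).round(2),"y range",gys[k].min().round(1),gys[k].max().round(1))
E
python3 -c "
from h import *
rep('p3'); gap('p3g')"
```

```text
t 6.05 tcp g -122.5 -16.4 z -12.8 tooly rel gy deg -0.59 F [ 0.3  1.8 -0.5]
((544.2621459960938, -130.0336151123047), (33.210262298583984, 121.86459350585938), 89.46955871582031)
corners g [[-5.7, -50.6], [-14.3, 70.9], [-47.5, 68.6], [-38.8, -53.0]] cen [-26.6   9. ]
edge: x at y=0 -12.72 slope deg 0.47 y range -79.7 70.9
```

>>> send_rows:
  targets:
    - [[-3, 0, 0, -0.5, 1], [-5, 0, 0, -0.5, 1], [-7, 0, 0, -0.5, 1], [-8, 0, 0, -0.5, 1], [-9, 0, 0, -0.5, 1]]

```text
t: 6.65
position: [0.5261, -0.0416, -0.0126]
tcp_rot: [-0.001, 0.735, 0.678, -0.004]
wrist_force: [0.4, 2.0, 0.0]
opening: 1.001
```

>>> send_rows:
  targets:
    - [[-1, 0, 0, 0, 1], [-1.5, 0, 0, 0, 1], [-2, 0, 0, 0, 1]]

```text
t: 6.95
position: [0.5259, -0.0435, -0.0126]
tcp_rot: [-0.001, 0.735, 0.678, -0.004]
wrist_force: [-0.8, 3.1, -0.1]
opening: 0.999
```

```bash
python3 -c "
from h import *
rep('p4'); gap('p4g')"
```

```text
t 6.95 tcp g -111.4 -16.3 z -12.6 tooly rel gy deg -0.09 F [-0.8  3.1 -0.1]
((531.3080444335938, -141.66665649414062), (28.47134017944336, 147.76744079589844), 89.3822021484375)
corners g [[5.4, -75.7], [-4.9, 71.7], [-33.3, 69.7], [-23.0, -77.7]] cen [-13.9  -3. ]
edge: x at y=0 -2.2 slope deg 0.09 y range -78.7 69.5
```

>>> send_rows:
  targets:
    - [[-0.7, 0, 0, 0, 1], [-1.2, 0, 0, 0, 1], [-1.5, 0, 0, 0, 1]]

```text
t: 7.35
position: [0.5258, -0.0447, -0.0126]
tcp_rot: [-0.001, 0.736, 0.677, -0.004]
wrist_force: [1.3, 6.6, -0.7]
opening: 0.997
```

>>> send_rows:
  targets:
    - [[-0.7, 0, 0, 0, 1], [-1.2, 0, 0, 0, 1], [-1.2, 0, 0, 0, 1]]

```text
t: 7.65
position: [0.5259, -0.0447, -0.0125]
tcp_rot: [-0.002, 0.736, 0.677, -0.003]
wrist_force: [2.5, 8.9, -0.8]
opening: 0.998
```

The force rises to 9 N and the TCP has stopped, so the block is on the nose. Hold and check.

>>> send_rows:
  targets:
    - [[-0.7, 0, 0, 0, 1], [-0.7, 0, 0, 0, 1], [-0.7, 0, 0, 0, 1], [-0.7, 0, 0, 0, 1], [-0.7, 0, 0, 0, 1]]

```text
t: 8.15
position: [0.5259, -0.0446, -0.0125]
tcp_rot: [-0.002, 0.736, 0.677, -0.002]
wrist_force: [1.8, 7.2, 0.1]
opening: 1.002
```

```bash
python3 - <<'E'
from h import *
rep('p5'); gap('p5g')
im=eyes.camera("side"); a=cv2.resize(im[200:330,300:450],(450,390)); b=cv2.resize(cv2.imread("pics/p5.png")[180:280,310:426],(348,300))
o=np.zeros((390,800,3),np.uint8); o[:,:450]=a; o[:300,452:]=b; cv2.imwrite("pics/p5m.png",o)
E
```

```text
t 8.15 tcp g -110.3 -16.2 z -12.5 tooly rel gy deg -0.16 F [1.8 7.2 0.1]
((531.3206787109375, -145.18936157226562), (26.100189208984375, 147.66506958007812), 89.35301971435547)
corners g [[7.7, -75.5], [-2.5, 71.8], [-28.5, 70.0], [-18.4, -77.3]] cen [-10.4  -2.7]
edge: x at y=0 -0.92 slope deg 0.3 y range -78.5 69.7
```

View pics/p5m.png

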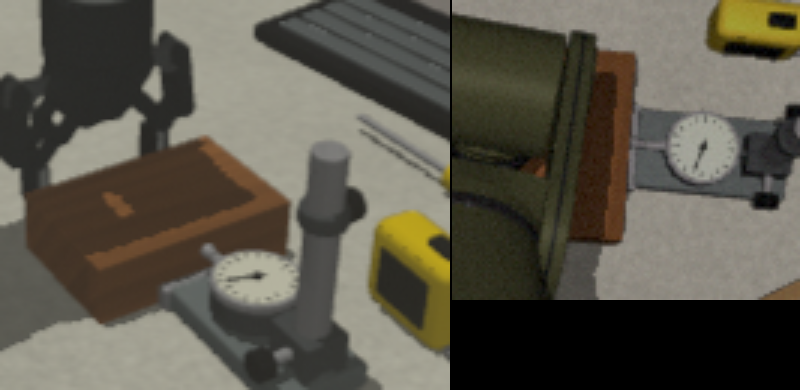

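Flush: the top edge is on the nose line, slope 0.3°, and the needle has turned. Next: straddle the nose with the open fingers (85 mm gap against a 70 mm nose), push the block straight back, then swing it a quarter turn. Retract and lift first.

>>> send_rows:
  targets:
    - [[10, 0, 0, 0, 1], [18, 0, 0, 0, 1], [18, 0, -40, 0, 1], [18, 0, -85, 0, 1], [18, 0, -85, 0, 1]]

```text
t: 8.8
position: [0.5332, -0.0273, 0.0798]
tcp_rot: [0.003, 0.736, 0.677, 0.002]
wrist_force: [0.8, 0.3, 0.6]
opening: 0.996
```

```bash
python3 - <<'E'
from h import *
rep('p6'); gap('p6g'); print(telemetry.observe()["qpos"].round(2))
E
```

```text
t 8.8 tcp g -128.1 -10.3 z 79.8 tooly rel gy deg -0.12 F [0.8 0.3 0.6]
((530.8959350585938, -145.03822326660156), (19.231660842895508, 148.28028869628906), 84.54928588867188)
corners g [[-2.0, -77.4], [0.2, 70.8], [-19.1, 71.1], [-21.3, -77.1]] cen [-10.5  -3.2]
edge: x at y=0 -1.06 slope deg 0.4 y range -78.7 69.7
[-0.15 -0.01  2.03 -0.    1.12 -0.07]
```

>>> send_rows:
  targets:
    - [[-48, 10, 0, 0, 1], [-96, 10, 0, 0, 1], [-146, 10, 0, 0, 1], [-146, 10, 0, 0, 1], [-146, 10, 0, 0, 1]]

```text
t: 9.4
position: [0.5257, -0.1735, 0.0724]
tcp_rot: [-0.002, 0.737, 0.676, -0.002]
wrist_force: [-0.6, 0.9, 0.6]
opening: 1.004
```

```bash
python3 - <<'E'
from h import *
s=telemetry.observe(); p=s["position"]*1000; d=p[:2]-G; print((d@gx,d@gy),p,s["tcp_rot"])
im=eyes.camera("side"); a=im[170:320,300:460]; cv2.imwrite("pics/p7.png",cv2.resize(a,None,fx=4,fy=4,interpolation=cv2.INTER_CUBIC))
E
```

```text
(np.float64(18.271370707874176), np.float64(-6.0485102751079545)) [ 525.70562843 -173.52743238   72.39083604] [-0.00213323  0.73657377  0.67635145 -0.00180292]
```

View pics/p7.png

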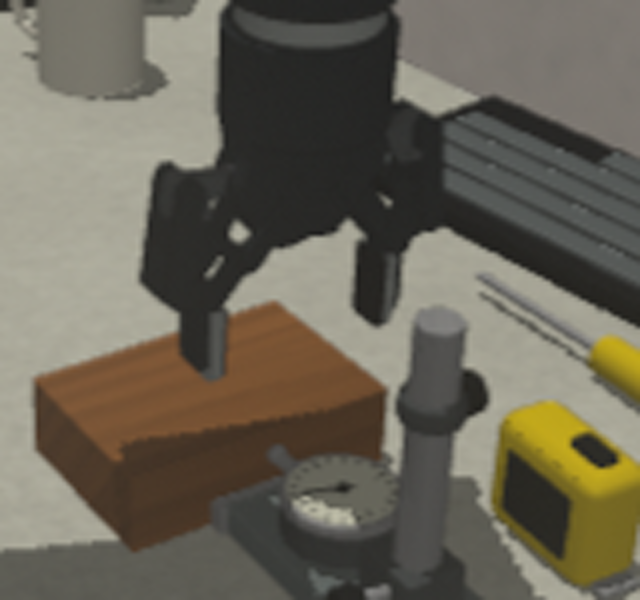

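```bash
python3 - <<'E'
from h import *
for z in (.095,.101,.107):
    P=ray("side",[[352,264.2],[394,250.5]],z)[:,:2]*1000-G; print(z,(P@gx).round(1),(P@gy).round(1))
# nose in side view: left top corner
P=ray("side",[[300+218/4,170+507/4]],.016)[:,:2]*1000-G; print((P@gx),(P@gy))
E
```

```text
0.095 [ 9.8 11.2] [-45.4  49.1]
0.101 [17.2 18.6] [-50.5  42.9]
0.107 [24.7 26.1] [-55.5  36.6]
[8.27804785] [-36.64939478]
```

The measured tip positions agree with the TCP within 2 mm. Shift +5 in gy and descend to a tip height of about 24 mm, above the 16-18 mm nose and base and still on the block face.

>>> send_rows:
  targets:
    - [[0, 5, 0, 0, 1], [0, 5, 20, 0, 1], [0, 5, 40, 0, 1], [0, 5, 50, 0, 1], [0, 5, 50, 0, 1]]

```text
t: 9.95
position: [0.5293, -0.1711, 0.0203]
tcp_rot: [-0.004, 0.735, 0.678, -0.003]
wrist_force: [-0.1, 0.1, -0.0]
opening: 1.003
```

```bash
python3 - <<'E'
from h import *
s=telemetry.observe(); p=s["position"]*1000; d=p[:2]-G; print((d@gx,d@gy),p,s["tcp_rot"])
E
```

```text
(np.float64(15.604611020265995), np.float64(-2.652944483772447)) [ 529.30412795 -171.14158338   20.33341429] [-0.00406235  0.73537637  0.67764174 -0.00259847]
```

>>> send_rows:
  targets:
    - [[-2, 2, 8, 0, 1], [-2, 2, 17, 0, 1], [-2, 2, 25, 0, 1], [-2, 2, 25, 0, 1]]

```text
t: 10.35
position: [0.5299, -0.1728, -0.0062]
tcp_rot: [-0.005, 0.735, 0.678, -0.003]
wrist_force: [-0.5, 0.1, 0.8]
opening: 1.001
```

```bash
python3 - <<'E'
from h import *
s=telemetry.observe(); p=s["position"]*1000; d=p[:2]-G; print((d@gx,d@gy),p,s["tcp_rot"])
gap("p8")
E
```

```text
(np.float64(17.21306098038979), np.float64(-1.951174250165877)) [ 529.87464174 -172.80113354   -6.16518798] [-0.00522907  0.73540644  0.677599   -0.00310117]
edge: x at y=0 -41.83 slope deg 1.39 y range -64.8 11.3
```

>>> send_rows:
  targets:
    - [[5, 0, 0, 0, 1], [12, 0, 0, 0, 1], [20, 0, 0, 0, 1], [28, 0, 0, 0, 1], [36, 0, 0, 0, 1]]

```text
t: 10.9
position: [0.5336, -0.1366, -0.005]
tcp_rot: [-0.004, 0.735, 0.678, -0.003]
wrist_force: [-0.2, -1.6, -0.7]
opening: 1.001
```

>>> send_rows:
  targets:
    - [[8, 0, 0, 0, 1], [16, 0, 0, 0, 1], [22, 0, 0, 0, 1], [28, 0, 0, 0, 1], [34, 0, 0, 0, 1]]

```text
t: 11.4
position: [0.5363, -0.1022, -0.005]
tcp_rot: [-0.004, 0.735, 0.678, -0.003]
wrist_force: [-0.9, -2.1, -0.4]
opening: 1.0
```

```bash
python3 - <<'E'
from h import *
s=telemetry.observe(); p=s["position"]*1000; d=p[:2]-G; print((d@gx,d@gy),p,s["tcp_rot"],s["wrist_force"])
im=eyes.camera("top"); cv2.imwrite("pics/p9.png",im); a=cv2.resize(im[150:300,240:440],(400,300)); b=cv2.resize(eyes.camera("side")[150:330,230:450],(396,324))
o=np.zeros((324,800,3),np.uint8); o[:300,:400]=a; o[:,402:798]=b; cv2.imwrite("pics/p9m.png",o)
E
```

```text
(np.float64(-53.63831735939906), np.float64(-1.1768344112979046)) [ 536.32869167 -102.24007733   -5.01667559] [-0.00434569  0.7353202   0.67769978 -0.00288442] [-0.85645369 -2.0885958  -0.36906652]
```

View pics/p9m.png

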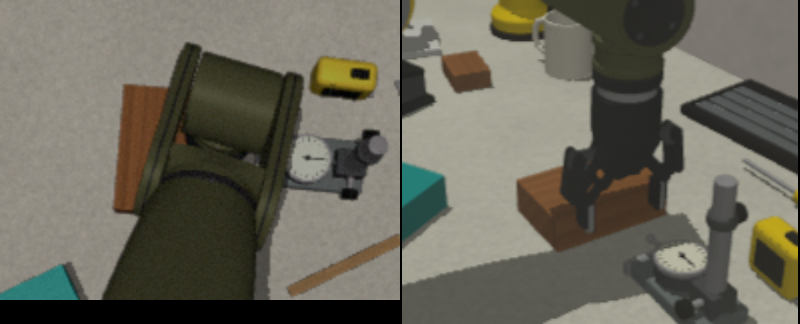

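Block pushed back square, about 65 mm from the nose. Now swing it clockwise on the two fingers about a centre 70 mm to its side.

>>> send_rows:
  targets:
    - [[6.1, -5.1, 0, 5, 1], [12.6, -9.6, 0, 10, 1], [19.4, -13.5, 0, 15, 1], [26.6, -16.8, 0, 20, 1], [34, -19.5, 0, 25, 1]]

```text
t: 12.0
position: [0.5192, -0.066, -0.0048]
tcp_rot: [-0.004, 0.865, 0.501, -0.004]
wrist_force: [-0.0, -2.3, 0.4]
opening: 0.998
```

>>> send_rows:
  targets:
    - [[6.1, -5.1, 0, 5, 1], [12.6, -9.6, 0, 10, 1], [19.4, -13.5, 0, 15, 1], [26.6, -16.8, 0, 20, 1], [34, -19.5, 0, 25, 1]]

```text
t: 12.5
position: [0.5184, -0.0266, -0.0047]
tcp_rot: [-0.004, 0.954, 0.3, -0.006]
wrist_force: [-2.9, -1.7, 1.6]
opening: 0.997
```

>>> send_rows:
  targets:
    - [[6.1, -5.1, 0, 5, 1], [12.6, -9.6, 0, 10, 1], [19.4, -13.5, 0, 15, 1], [26.6, -16.8, 0, 20, 1], [34, -19.5, 0, 25, 1]]

```text
t: 13.0
position: [0.5341, 0.0094, -0.005]
tcp_rot: [-0.003, 0.996, 0.085, -0.008]
wrist_force: [-3.7, -0.3, 2.9]
opening: 1.001
```

```bash
python3 - <<'E'
from h import *
rep("p10")
E
```

```text
t 13.0 tcp g -164.7 -12.3 z -5.0 tooly rel gy deg -75.64 F [-3.7 -0.3  2.9]
((649.9132080078125, -19.151655197143555), (12.204239845275879, 38.0946044921875), 0.10399302840232849)
corners g [[-164.1, 97.7], [-126.1, 100.9], [-127.1, 113.0], [-165.1, 109.9]] cen [-145.6  105.4]
```

>>> send_rows:
  targets:
    - [[6.1, -5.1, 0, 5, 1], [12.6, -9.6, 0, 10, 1], [18.6, -13, 0, 14.4, 1], [18.6, -13, 0, 14.4, 1]]

```text
t: 13.45
position: [0.5518, 0.0264, -0.0048]
tcp_rot: [-0.002, 0.999, -0.041, -0.007]
wrist_force: [-0.3, -0.0, -0.3]
opening: 0.999
```

>>> send_rows:
  targets:
    - [[-10, 0, 0, 0, 1], [-20, 0, 0, 0, 1], [-20, 0, -45, 0, 1], [-20, 0, -90, 0, 1]]

```text
t: 13.85
position: [0.5297, 0.0276, 0.0841]
tcp_rot: [-0.002, 0.999, -0.04, -0.01]
wrist_force: [1.1, -0.5, 1.3]
opening: 1.003
```

>>> send_rows:
  targets:
    - [[-50, 0, 0, 0, 1], [-100, 0, 0, 0, 1], [-120, 0, 0, 0, 1], [-120, 0, 0, 0, 1]]

```text
t: 14.25
position: [0.4064, 0.0375, 0.0851]
tcp_rot: [-0.003, 0.999, -0.04, -0.01]
wrist_force: [0.2, -0.5, -0.0]
opening: 1.004
```

```bash
python3 - <<'E'
from h import *
rep("p11")
E
```

```text
t 14.25 tcp g -182.5 -141.9 z 85.1 tooly rel gy deg -89.95 F [ 0.2 -0.5 -0. ]
((615.5964965820312, 26.361839294433594), (148.80531311035156, 99.0958480834961), 85.22178649902344)
corners g [[-113.9, 17.7], [-113.6, 116.8], [-262.4, 117.3], [-262.7, 18.2]] cen [-188.2   67.5]
```

The block is turned: centre (-188, 67) in the gauge frame, parallel within 0.2°. Go over to its far (+gy) side and push it onto the centre line.

>>> send_rows:
  targets:
    - [[50, 0, 0, 0, 1], [100, 0, 0, 0, 1], [150, -6, 0, 0, 1], [200, -6, 0, 0, 1], [248, -6, 0, 0, 1]]

```text
t: 14.8
position: [0.6589, 0.0232, 0.0806]
tcp_rot: [-0.003, 0.999, -0.04, -0.009]
wrist_force: [0.4, 0.0, 0.2]
opening: 0.998
```

```bash
python3 - <<'E'
from h import *
s=telemetry.observe(); p=s["position"]*1000; d=p[:2]-G; print((d@gx,d@gy),p,s["tcp_rot"],s["qpos"].round(2))
E
```

```text
(np.float64(-188.47649629688075), np.float64(110.9511899731773)) [658.90941497  23.17122451  80.58372807] [-0.0025475   0.99916917 -0.03965961 -0.00903309] [-0.05  0.26  1.72  0.01  1.18  1.6 ]
```

>>> send_rows:
  targets:
    - [[40, 0, 0, 0, 1], [40, 0, 0, 0, 1], [40, 0, 35, 0, 1], [40, 0, 65, 0, 1], [40, 0, 86, 0, 1]]

```text
t: 15.3
position: [0.6958, 0.0204, -0.0092]
tcp_rot: [-0.003, 0.999, -0.04, -0.011]
wrist_force: [0.9, 0.1, -0.1]
opening: 0.998
```

>>> send_rows:
  targets:
    - [[-10, 0, 0, 0, 1], [-18, 0, 0, 0, 1], [-25, 0, 0, 0, 1], [-32, 0, 0, 0, 1], [-40, 0, 0, 0, 1]]

```text
t: 15.8
position: [0.6571, 0.0235, -0.0063]
tcp_rot: [-0.003, 0.999, -0.039, -0.008]
wrist_force: [2.4, -0.7, 0.6]
opening: 0.999
```

```bash
python3 - <<'E'
from h import *
rep("p12")
E
```

```text
t 15.8 tcp g -188.6 109.1 z -6.3 tooly rel gy deg -89.92 F [ 2.4 -0.7  0.6]
((634.11328125, -39.35847473144531), (14.597002029418945, 16.678173065185547), 0.09499576687812805)
corners g [[-131.9, 83.3], [-115.3, 84.7], [-116.4, 99.2], [-133.1, 97.8]] cen [-124.2   91.2]
```

>>> send_rows:
  targets:
    - [[-10, 0, 0, 0, 1], [-20, 0, 0, 0, 1], [-30, 0, 0, 0, 1], [-40, 0, 0, 0, 1], [-48, 0, 0, 0, 1]]

```text
t: 16.35
position: [0.6072, 0.0275, -0.0053]
tcp_rot: [-0.003, 0.999, -0.039, -0.009]
wrist_force: [4.4, -0.7, 1.1]
opening: 0.997
```

>>> send_rows:
  targets:
    - [[10, 0, 0, 0, 1], [20, 0, 0, 0, 1], [20, 0, -45, 0, 1], [20, 0, -90, 0, 1], [70, 0, -90, 0, 1]]

```text
t: 16.85
position: [0.6805, 0.0218, 0.0928]
tcp_rot: [-0.003, 0.999, -0.039, -0.004]
wrist_force: [2.7, 0.8, 2.4]
opening: 0.998
```

```bash
python3 - <<'E'
from h import *
rep("p13")
E
```

```text
t 16.85 tcp g -188.9 132.6 z 92.8 tooly rel gy deg -89.88 F [2.7 0.8 2.4]
((572.4776611328125, -33.37322235107422), (4.723079204559326, 7.2091193199157715), 89.97909545898438)
corners g [[-122.5, 25.9], [-123.1, 33.1], [-127.8, 32.7], [-127.2, 25.6]] cen [-125.2   29.3]
```

>>> send_rows:
  targets:
    - [[-36, -30, 0, -8.5, 0.7], [-72, -60, 0, -17, 0.7], [-108, -90, 0, -25.5, 0.7], [-132, -115, 0, -34, 0.7], [-132, -115, 0, -42, 0.7]]

```text
t: 17.4
position: [0.5627, 0.1483, 0.0874]
tcp_rot: [-0.004, 0.945, 0.326, -0.004]
wrist_force: [-0.5, -0.5, 0.2]
opening: 0.702
```

>>> send_rows:
  targets:
    - [[0, 0, 0, -8.5, 0.7], [0, 0, 0, -17, 0.7], [0, 0, 0, -25.5, 0.7], [0, 0, 0, -34, 0.7], [0, 0, 0, -42, 0.7]]

```text
t: 17.9
position: [0.5627, 0.1482, 0.0861]
tcp_rot: [-0.006, 0.764, 0.645, -0.003]
wrist_force: [0.3, 0.1, 0.3]
opening: 0.697
```

```bash
python3 - <<'E'
from h import *
rep("p14"); print(telemetry.observe()["opening"])
E
```

```text
t 17.9 tcp g -305.3 5.1 z 86.1 tooly rel gy deg -5.06 F [0.3 0.1 0.3]
((544.2948608398438, -6.2004241943359375), (71.85923767089844, 99.16864013671875), 85.39842224121094)
corners g [[-114.1, -50.5], [-114.1, 48.6], [-185.9, 48.6], [-185.9, -50.5]] cen [-150.    -0.9]
0.7002680956969727
```

>>> send_rows:
  targets:
    - [[0, -6, 0, -5, 0.7], [0, -6, 30, -5, 0.7], [0, -6, 60, -5, 0.7], [0, -6, 85, -5, 0.7], [0, -6, 91, -5, 0.7]]

```text
t: 18.45
position: [0.5527, 0.149, -0.0091]
tcp_rot: [-0.008, 0.735, 0.678, -0.006]
wrist_force: [-0.8, -1.3, 0.1]
opening: 0.703
```

```bash
python3 - <<'E'
from h import *
rep("p15")
E
```

```text
t 18.45 tcp g -305.4 -5.0 z -9.1 tooly rel gy deg 0.01 F [-0.8 -1.3  0.1]
((545.10009765625, 4.476215362548828), (93.27290344238281, 98.89053344726562), 85.39842224121094)
corners g [[-114.1, -50.4], [-114.1, 48.5], [-207.3, 48.5], [-207.4, -50.4]] cen [-160.7   -1. ]
```

>>> send_rows:
  targets:
    - [[-10, 4, 0, 0, 0.7], [-20, 4, 0, 0, 0.7], [-28, 4, 0, 0, 0.7], [-36, 4, 0, 0, 0.7], [-44, 4, 0, 0, 0.7]]

```text
t: 19.0
position: [0.5549, 0.1048, -0.0071]
tcp_rot: [-0.007, 0.735, 0.678, -0.004]
wrist_force: [0.3, 3.9, 2.6]
opening: 0.699
```

>>> send_rows:
  targets:
    - [[-9, 0, 0, 0, 0.7], [-18, 0, 0, 0, 0.7], [-27, 0, 0, 0, 0.7], [-36, 0, 0, 0, 0.7], [-45, 0, 0, 0, 0.7]]

```text
t: 19.5
position: [0.5516, 0.0594, -0.0069]
tcp_rot: [-0.007, 0.735, 0.678, -0.004]
wrist_force: [0.4, 4.4, 3.2]
opening: 0.697
```

```bash
python3 - <<'E'
from h import *
rep("p16"); gap("p16g")
E
```

```text
t 19.5 tcp g -216.0 1.1 z -6.9 tooly rel gy deg -0.02 F [0.4 4.4 3.2]
((538.173095703125, -72.05767822265625), (59.0762825012207, 99.99422454833984), 89.54240417480469)
corners g [[-50.8, -49.5], [-58.0, 50.2], [-116.9, 46.0], [-109.7, -53.8]] cen [-83.9  -1.8]
edge: x at y=0 -54.47 slope deg 0.31 y range -52.2 48.2
```

>>> send_rows:
  targets:
    - [[-9, 0, 0, 0, 0.7], [-18, 0, 0, 0, 0.7], [-26, 0, 0, 0, 0.7], [-34, 0, 0, 0, 0.7], [-41, 0, 0, 0, 0.7]]

```text
t: 20.1
position: [0.5474, 0.0168, -0.0077]
tcp_rot: [-0.007, 0.735, 0.678, -0.005]
wrist_force: [0.2, 2.4, 2.2]
opening: 0.699
```

>>> send_rows:
  targets:
    - [[-3, 0, 0, 0, 0.7], [-6, 0, 0, 0, 0.7], [-8, 0, 0, 0, 0.7], [-10, 0, 0, 0, 0.7], [-11, 0, 0, 0, 0.7]]

```text
t: 20.6
position: [0.5464, 0.0059, -0.0078]
tcp_rot: [-0.007, 0.735, 0.678, -0.005]
wrist_force: [-0.3, 4.7, 2.2]
opening: 0.7
```

```bash
python3 - <<'E'
from h import *
rep("p17"); gap("p17g")
E
```

```text
t 20.6 tcp g -162.3 0.2 z -7.8 tooly rel gy deg -0.06 F [-0.3  4.7  2.2]
((534.4954833984375, -123.82269287109375), (59.09548568725586, 97.79859161376953), 89.22183990478516)
corners g [[0.8, -48.1], [-5.8, 49.5], [-64.7, 45.5], [-58.2, -52.0]] cen [-32.   -1.3]
edge: x at y=0 -2.84 slope deg 0.25 y range -52.9 47.6
```

>>> send_rows:
  targets:
    - [[-0.7, 0, 0, 0, 0.7], [-1.2, 0, 0, 0, 0.7], [-1.6, 0, 0, 0, 0.7]]

```text
t: 21.0
position: [0.5463, 0.0043, -0.0078]
tcp_rot: [-0.007, 0.735, 0.678, -0.005]
wrist_force: [0.4, 5.0, 2.4]
opening: 0.702
```

>>> send_rows:
  targets:
    - [[-0.7, 0, 0, 0, 0.7], [-1.2, 0, 0, 0, 0.7], [-1.2, 0, 0, 0, 0.7]]

```text
t: 21.3
position: [0.5463, 0.0041, -0.0077]
tcp_rot: [-0.008, 0.735, 0.678, -0.004]
wrist_force: [1.2, 7.6, 2.4]
opening: 0.705
```

>>> send_rows:
  targets:
    - [[-0.7, 0, 0, 0, 0.7], [-1.2, 0, 0, 0, 0.7], [-1.2, 0, 0, 0, 0.7], [-1.2, 0, 0, 0, 0.7]]

```text
t: 21.7
position: [0.5464, 0.0041, -0.0077]
tcp_rot: [-0.009, 0.735, 0.677, -0.003]
wrist_force: [1.7, 9.3, 2.2]
opening: 0.7
```

```bash
python3 - <<'E'
from h import *
rep("p18"); gap("p18g")
im=cv2.imread("pics/p18g.png"); a=cv2.resize(im[180:280,310:430],(396,330)); b=cv2.resize(eyes.camera("side")[200:330,300:450],(400,346))
o=np.zeros((346,800,3),np.uint8); o[:330,:396]=a; o[:,400:]=b; cv2.imwrite("pics/p18m.png",o)
E
```

```text
t 21.7 tcp g -160.5 0.3 z -7.7 tooly rel gy deg -0.1 F [1.7 9.3 2.2]
((533.4666137695312, -126.17078399658203), (59.08243942260742, 99.7904052734375), 89.20723724365234)
corners g [[3.2, -49.9], [-3.4, 49.6], [-62.3, 45.7], [-55.7, -53.9]] cen [-29.6  -2.1]
edge: x at y=0 -1.09 slope deg 0.22 y range -52.7 47.8
```

View pics/p18m.png

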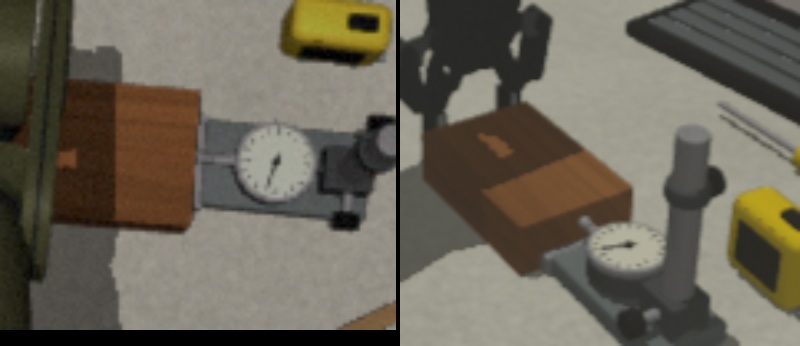

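The end is flush: the needle shows the same reading as in the first check, and the edge is at -1.1 mm against -0.9 mm then. Retract the gripper and verify.

>>> send_rows:
  targets:
    - [[5, 0, 0, 0, 0.7], [12, 0, 0, 0, 0.7], [30, 0, 0, 0, 0.7], [50, 0, -20, 0, 0.7], [60, 0, -60, 0, 0.7]]

```text
t: 22.35
position: [0.5486, 0.0641, 0.0491]
tcp_rot: [-0.011, 0.735, 0.678, -0.007]
wrist_force: [-0.1, 0.5, -1.2]
opening: 0.697
```

>>> send_rows:
  targets:
    - [[40, 0, -20, 0, 0.7], [80, 0, -40, 0, 0.7], [100, 0, -40, 0, 0.7], [100, 0, -40, 0, 0.7], [100, 0, -40, 0, 0.7]]

```text
t: 22.85
position: [0.5572, 0.1632, 0.0888]
tcp_rot: [-0.011, 0.735, 0.678, -0.008]
wrist_force: [-0.5, -0.6, 0.0]
opening: 0.695
```

```bash
python3 - <<'E'
from h import *
rep("p19"); gap("p19g")
a=cv2.imread("pics/top0.png").astype(int); b=cv2.imread("pics/p19g.png").astype(int)
for n,(x,y,w,h) in dict(tape=(390,175,45,28),square=(432,180,80,78),pencil=(380,262,70,38),driver=(325,128,92,24),dial=(380,217,26,26)).items():
    print(n,(np.abs(a-b)[y:y+h,x:x+w].max(2)>40).sum())
v=cv2.imread("pics/p19g.png"); cv2.imwrite("pics/p19v.png",cv2.resize(v[120:310,200:460],None,fx=3,fy=3))
E
```

```text
t 22.85 tcp g -319.9 -1.7 z 88.8 tooly rel gy deg 0.01 F [-0.5 -0.6  0. ]
((537.5892944335938, -80.61248779296875), (148.42649841308594, 98.42288970947266), 85.2253646850586)
corners g [[-1.2, -51.1], [-0.9, 47.3], [-149.4, 47.8], [-149.7, -50.6]] cen [-75.3  -1.7]
edge: x at y=0 -1.2 slope deg 0.24 y range -52.7 47.8
tape 0
square 0
pencil 0
driver 0
dial 15
```

View pics/p19v.png

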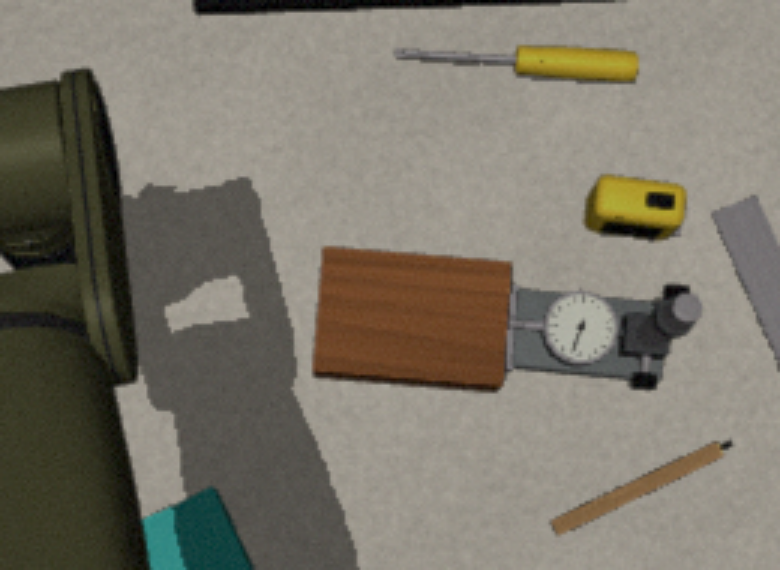

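The block's end is flush with the nose, centre about -75.3 mm and parallel within 0.3°. The needle is turned, the arm is clear and the nearby things have not moved. Handing in.

```bash
python3 -c "
from plant import bot
print(bot.close_job())"
```

```text
the job is handed in; nothing more can be done
None
```

I did both checks and handed the job in at about 23 s of robot time; handing in gives no verdict. I slid one long side flush against the nose and held it there with about 7–9 N. Then I pushed the block back with the open fingers either side of the nose, swung it a quarter turn, centred it and slid one end flush.

- **Final position:** the block's centre is 75.3 mm ahead of the nose face and its end is parallel to the nose within about 0.3°. After I withdrew the gripper, the dial needle still showed the turned reading it had in both checks.
- **Other things:** the tape, try square, pencil and screwdriver show no change in the pictures. I did not re-measure the scrap, mug and punch, but the arm did not work near them.
- **What disagreed:**
  - The real fingertips stood about 29 mm higher than the reported tool height. My first push therefore passed over the block without touching it, and I corrected the height from the pictures.
  - In the top view the flush edge reads about 1 mm short of the nose, within the camera's accuracy. I could not read the plunger's travel directly and judged it from the needle and the contact force.

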